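# Dial the code on the caddy and open its side door

### The arm

A 6-joint arm with a two-finger parallel gripper is mounted at the origin on the work surface. World frame = base frame: x ahead of the robot, y to its left, z up, the work surface at z = 0. Lengths are in m, angles in rad, forces in N, time in s.
With the tool pointing down it reaches from about 0.425 to 0.95 m from the base axis. Payload 3.5 kg.
Tool frame: the origin (TCP) lies at the very end of the fingers, on their centre line; the grasp point (between the pads) lies r.tcp_to_grasp behind it (r.tcp_to_grasp is the distance from the TCP to the grasp point, in m); z points along the fingers, y is the line along which they close (so a half turn about z gives the same grasp; the last joint's range is limited). The gripper opens to 85 mm and grips with 20 to 120 N. Pads are 22 mm wide; open, the fingers measure 114 mm over their backs; the gripper's body (76 mm by 85 mm) begins 54 mm behind the grasp point. The pads swing forward as they close: fully open they stand 13 mm farther back than shut.
Start: joints at [-1.481, 0.286, 1.577, -0, 1.279, -0.15], TCP at [0.16, -0.656, 0.231] pointing down, gripper open.
Joint ranges: [-2.77, 2.77], [-0.9, 2.22], [0.21, 2.48], [-1.53, 4.67], [0.24, 2.81], [-2.84, 2.84]. Speed limits (rad/s): [2.79, 2.79, 3.14, 3.14, 3.14, 3.14].

### API

Orientations are given as a unit quaternion [x, y, z, w].
In Python, from rig import r gives the robot as it stands.
- The arm moves only by the tool pendant, called after "Call:" in YAML: its name, and indented under it one key for each argument. Schema: {"type":"object","properties":{"ticks":{"type":"array","items":{"type":"array","items":{"type":"array","items":{"type":"number"},"minItems":7,"maxItems":7},"minItems":1,"maxItems":20},"minItems":1,"maxItems":1},"only":{"type":"string"},"quiet":{"type":"boolean"},"lines":{"type":"string"}},"required":["ticks"],"additionalProperties":false}. ticks is a list that holds a single list of rows (three levels of brackets), with 1 to 20 rows, each of 7 numbers: dx, dy, dz in m, then a rotation vector rx, ry, rz in rad, then the finger opening in m; each row shifts and turns the commanded pose from where the row before left it, along the tool's axes as they then stand; what a row does not reach is not made up. A row lasts 1/12 s, in which the tool goes at most 0.0417 m and 0.125 rad, less where a joint would pass 70% of its speed; a pose out of reach is approached as far as the arm can. The fingers move at their own pace and stop on an object; the grip force is fixed at half the most. Time passes only in rows, so rows that do not move let the fingers close. The tool returns the time, the measured TCP pose, the force, the opening and the grip force at its end. only (a regular expression) keeps the lines of the reply that match it, lines (a string "A,B") keeps lines A to B, and quiet returns only ok. Input that does not fit is refused with a message, and nothing moves.
- r.get_state(): the state, without advancing time (a new reading comes with each control period).
- r.read_camera(name): name is "scene" or "top"; returns the picture (420x560x3 uint8, red, green, blue); there is no depth.
- r.calibration(name): a dict with "camera_matrix" (3x3 intrinsics, pixels), "eye" and "orientation" of the camera in the world. Camera axes: x right, y up, looking along -z (the intrinsics and any distortion apply to the point x, -y, -z); pixel columns grow to the right and rows downward; lengths in m; the calibration is good to about 2 mm. A picture is of the moment at which its call begins. calibration takes no time and is no camera call.
- r.job_done(): hands the job in; it is judged then, once.
The state is a dict: "time": time; "joint_pos": joint angles; "dq": joint speeds; "effort": joint torques, N m; "eef_pos": TCP position; "ee_rot": TCP orientation; "ft_force": force on the tool from outside, world axes, zero at the start; "moment": the same for the moment, N m; "opening": finger opening in m; "finger_force": force on a finger pad.
Only numpy, scipy, OpenCV 4.12 (cv2) and the standard library are available. Lean on these libraries where they do the work, as an engineer would, in place of code of your own. Each camera call takes 0.05 s, during which the arm holds its last target. There are 200 camera calls.

### The job

Unlock the yellow caddy and open it for packing: roll its three thumbwheels so that the dots facing straight up read 4, 2, 3, counting from the wheel nearest the steel bolt, then push the bolt fully home towards the wheels, and swing the side door wide open by its tab, to about a right angle. Leave the code showing and the bolt home, and do not disturb the other things on the table.

Things in the scene. Friction and masses are not known exactly. Their poses are not given: they have to be found in the camera images.
- caddy: Closed yellow plastic caddy, fixed to the table, 150 (x) x 240 (y) x 90 mm high; origin at the centre of its underside. The door is on its -x face, which looks roughly to the robot's left; its +y end points away from the robot. On the flat top (deck, 90 mm up): three thumbwheels in a row along y (axles at caddy x 15 mm) and, at the -y end, the steel bolt.
- bolt_post (a point): Middle of the -y face of the bolt's post, 24 mm above the deck; moves with the bolt. Bolt: a steel bridge: the post (20 x 20 mm, 46 mm tall, centred at caddy x 15, y -90 mm when locked), on it a 20 mm wide bar, 42 to 47 mm above the deck, running to caddy -x over the door's tab, and at its end a strap hanging in front of the tab.
- bolt (a joint): Travel of the bolt, m: 0 locked, 0.042 fully home against its stop. It is pushed towards caddy +y, that is towards the wheels, by the -y face of its post, with about 2 to 4 N. It is blocked until all three wheels are within about 0.18 rad of 4, 2 and 3 dots; its strap clears the door's tab from 0.036 on.
- door_tab (a point): Middle of the door's thumb tab: an upright plate 6 mm thick, 48 mm wide, standing 34 mm above the deck at the door's free (-y) end; the point is 17 mm above the deck and 128 mm from the hinge line; it turns with the door (its y axis points to the hinge, its x axis inwards).
- door (a joint): Door angle, rad: 0 shut, 1.57 square to the caddy, stop at 1.75. Swings out (to caddy -x) about its upright hinge line, stays where it is left (friction 0.05 N m); blocked by the bolt's strap until the bolt is home. Panel 6 mm thick, 156 mm from hinge line to free edge, 2 to 86 mm above the table. A fingertip lowered behind the tab (80 mm of free deck) can pull it.
- door_hinge_line (a point): Point on the door's upright hinge line at deck height, fixed to the caddy at caddy x -78, y 40 mm; its axes are the caddy's.
- wheel_a (a joint): Angle of the wheel nearest the bolt (caddy y -13 mm), rad: the valley with n dots faces straight up at 1.2566 x (n - 1), a ridge 36 degrees to either side of it; 4 dots (the first figure) is 3.770. Grows as the wheel's top is pushed to caddy +x (away from the door side). Stops at -0.25 and 5.28. Stays where it is left (friction 0.05 N m).
- wheel_a_axis (a point): Mid width on the axle (98 mm up, along caddy y) of the white wheel nearest the bolt (caddy y -13 mm); axes the caddy's. Drum radius 26, width 30 mm, with 5 straight ridges 6 mm thick out to radius 44 mm, 72 degrees apart; the valleys between (37 mm wide) carry 1 to 5 black dots. A shut fingertip in a valley, pushed level along caddy x against a ridge, rolls it.
- wheel_b (a joint): Angle of the wheel in the middle of the row (caddy y 31 mm), rad: the valley with n dots faces straight up at 1.2566 x (n - 1), a ridge 36 degrees to either side of it; 2 dots (the second figure) is 1.257. Grows as the wheel's top is pushed to caddy +x (away from the door side). Stops at -0.25 and 5.28. Stays where it is left (friction 0.05 N m).
- wheel_b_axis (a point): Mid width on the axle (98 mm up, along caddy y) of the white wheel in the middle of the row (caddy y 31 mm); axes the caddy's. Drum radius 26, width 30 mm, with 5 straight ridges 6 mm thick out to radius 44 mm, 72 degrees apart; the valleys between (37 mm wide) carry 1 to 5 black dots. A shut fingertip in a valley, pushed level along caddy x against a ridge, rolls it.
- wheel_c (a joint): Angle of the wheel farthest from the bolt (caddy y 75 mm), rad: the valley with n dots faces straight up at 1.2566 x (n - 1), a ridge 36 degrees to either side of it; 3 dots (the third figure) is 2.513. Grows as the wheel's top is pushed to caddy +x (away from the door side). Stops at -0.25 and 5.28. Stays where it is left (friction 0.05 N m).
- wheel_c_axis (a point): Mid width on the axle (98 mm up, along caddy y) of the white wheel farthest from the bolt (caddy y 75 mm); axes the caddy's. Drum radius 26, width 30 mm, with 5 straight ridges 6 mm thick out to radius 44 mm, 72 degrees apart; the valleys between (37 mm wide) carry 1 to 5 black dots. A shut fingertip in a valley, pushed level along caddy x against a ridge, rolls it.
- cup: Bystander, to be left alone: a stainless steel cup, 74 across, 95 tall (mm); origin under its centre.
- crayon_a: Bystander, to be left alone: a thick wax crayon, 100 long, 20 thick, lying down (mm); origin under its centre.
- crayon_b: Bystander, to be left alone: a second thick wax crayon, 100 long, 20 thick, lying down (mm); origin under its centre.
- stamp: Bystander, to be left alone: a round silicone stamp, 54 across, 74 tall (mm); origin under its centre.
- pencil_case: Bystander, to be left alone: a flat plastic pencil case, 190 x 70 x 36 (mm); origin under its centre.
- bowl: Bystander, to be left alone: a white ceramic bowl, 110 across, 45 tall (mm); origin under its centre.
- jar: Bystander, to be left alone: a lidded jam jar, 66 across, 100 tall (mm); origin under its centre.

How it is judged:
By the outcome, as a careful person would: the job done as asked, in the order asked, and still so for the second after the job is handed in, with the robot touching nothing.
It also fails if it takes over 72 s, if anything falls off the work surface, if the arm or the gripper's body presses on something with over 40 N, if the wrist force passes 120 N, or if a joint passes its speed limit or range.

## Working session

There is one attempt and no reset: what is moved stays moved. The work goes in short steps, Python scripts to look and compute and a tool call to move; the robot and the scene stay as the last step left them, time stands still between calls to the robot, and variables do not carry over. Pictures are saved under pics/ and viewed, at most 10 in all, crops included, and the job is handed in when it is done.

```bash
ls; mkdir -p pics
```

Run:
```python
from rig import r
import cv2,numpy as np
for n in("scene","top"):
    im=r.read_camera(n); cv2.imwrite(f"pics/{n}0.png",im[:,:,::-1]); c=r.calibration(n); print(n,c)
s=r.get_state();print(s['eef_pos'],s['ee_rot'],s['opening'],r.tcp_to_grasp,s['time'])
```

```text
pics
rig.py
scene {'camera_matrix': array([[436.85774069,   0.        , 284.45317814],
       [  0.        , 436.85774069, 211.02084534],
       [  0.        ,   0.        ,   1.        ]]), 'eye': array([ 0.84920161, -0.48414118,  0.95661841]), 'orientation': array([0.27897631, 0.06488676, 0.2334163 , 0.92923558])}
top {'camera_matrix': array([[418.2112782 ,   0.        , 275.59505548],
       [  0.        , 418.2112782 , 200.39964001],
       [  0.        ,   0.        ,   1.        ]]), 'eye': array([0.4745476 , 0.00157564, 0.86710411]), 'orientation': array([-0.05807677,  0.04367432,  0.70842256, -0.70203783])}
[ 0.16028883 -0.65507819  0.23005608] [ 9.92820097e-01  1.19612240e-01  2.68477139e-05 -1.08018814e-03] 0.08526584801074139 0.0187 0.1
```

View pics/scene0.png

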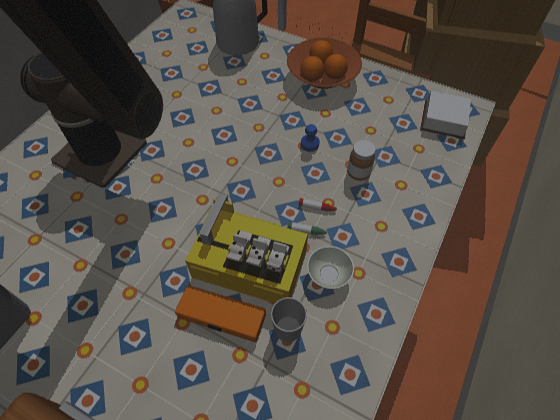

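View pics/top0.png

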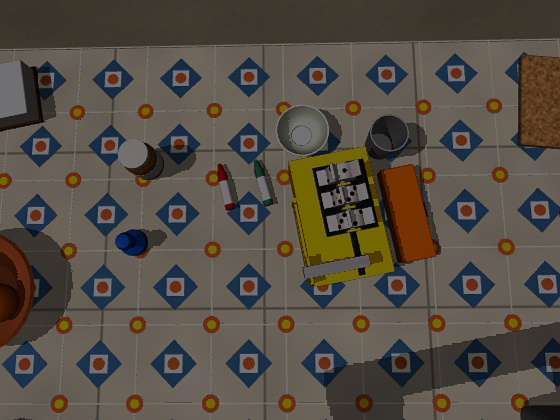

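The scene view shows the caddy around (250,255), with the bolt's bar at its near-left end. In the top view the caddy spans (290-393, 147-286), the door faces left with crayons at (264,183) and (227,187), and the pencil case is on the right. I'll enlarge the caddy in both views next.

Create h.py:
```python
import numpy as np,cv2
from scipy.spatial.transform import Rotation as R
from rig import r
def ray(n,u,v):
    c=r.calibration(n);K=c['camera_matrix'];d=np.array([(u-K[0,2])/K[0,0],-(v-K[1,2])/K[1,1],-1.])
    return c['eye'],R.from_quat(c['orientation']).apply(d)
def onz(n,u,v,z):
    e,d=ray(n,u,v);return e+d*(z-e[2])/d[2]
def tri(a,b):
    (e1,d1),(e2,d2)=ray('scene',*a),ray('top',*b)
    t=np.linalg.lstsq(np.c_[d1,-d2],e2-e1,rcond=None)[0];p,q=e1+d1*t[0],e2+d2*t[1]
    return (p+q)/2,np.linalg.norm(p-q)
def proj(n,P):
    c=r.calibration(n);K=c['camera_matrix'];p=R.from_quat(c['orientation']).inv().apply(np.atleast_2d(P)-c['eye'])
    return np.c_[K[0,0]*p[:,0]/-p[:,2]+K[0,2],K[1,1]*-p[:,1]/-p[:,2]+K[1,2]]
def crop(n,im,x0,y0,w,h,s,f):
    o=cv2.resize(im[y0:y0+h,x0:x0+w,::-1],None,fx=s,fy=s,interpolation=cv2.INTER_CUBIC)
    o=np.clip(255*(o/255.)**.6,0,255).astype('uint8')
    cv2.imwrite(f,o)
```

Run:
```python
from h import *
a=cv2.imread('pics/scene0.png')[:,:,::-1];b=cv2.imread('pics/top0.png')[:,:,::-1]
crop('s',a,180,190,133,110,6,'pics/s1.png');crop('t',b,282,140,120,150,4,'pics/t1.png')
```

```text
(no output)
```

View pics/s1.png

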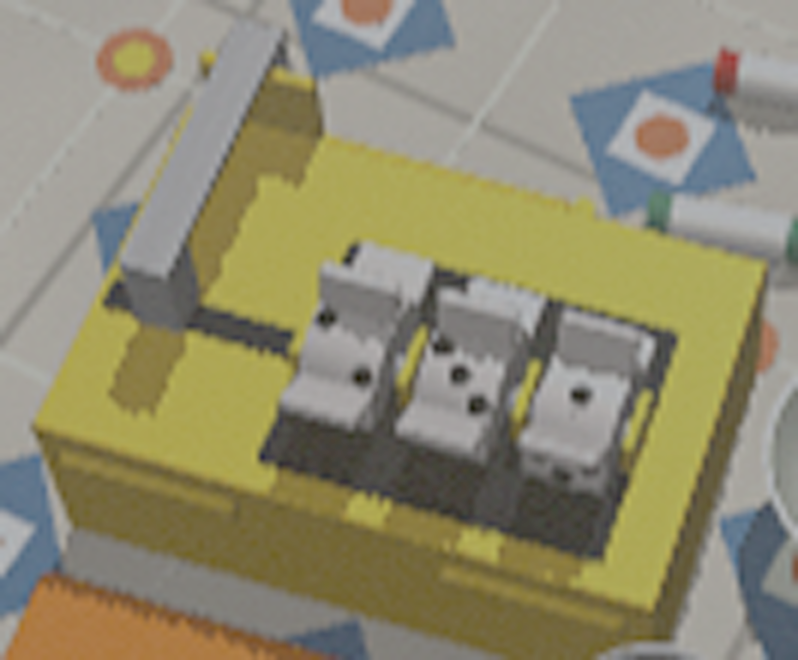

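View pics/t1.png

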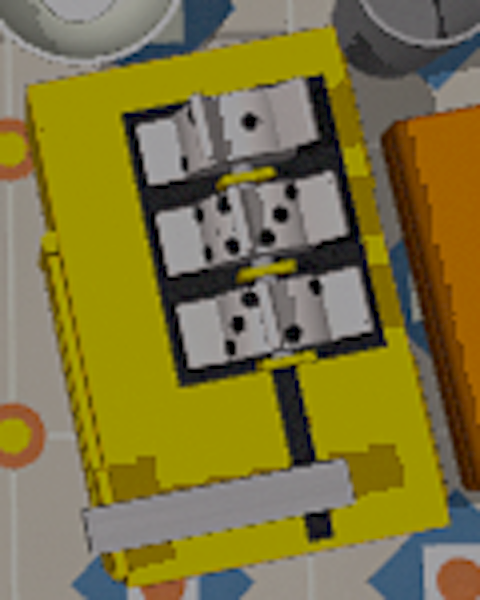

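The top crop shows wheel a with 3|2 dots either side of its top ridge, b with 4|3 and c with 2|1. The bolt bar is at the -y end. Deck corners in the top view are (288.8,161.3), (365.3,146.8) and (393.8,270.5). In the scene view they are (308,233.7), (288.7,291.7) and (186.3,261.7). Next I'll get the caddy frame and the wheel angles.

Run:
```python
from h import *
C={'-+':((308,233.7),(288.8,161.3),(-75,120)),'++':((288.7,291.7),(365.3,146.8),(75,120)),'+-':((186.3,261.7),(393.8,270.5),(75,-120))}
P=[];L=[]
for k,(a,b,l) in C.items():
    p,e=tri(a,b);print(k,p.round(4),round(e,4));P.append(p[:2]);L.append(np.array(l)/1e3)
P=np.array(P);L=np.array(L);
H=(L-L.mean(0)).T@(P-P.mean(0));th=np.arctan2(H[0,1]-H[1,0],H[0,0]+H[1,1])
Rz=np.array([[np.cos(th),-np.sin(th)],[np.sin(th),np.cos(th)]]);o=P.mean(0)-Rz@L.mean(0)
print('th',th,np.degrees(th),'o',o,'res',P-(L@Rz.T+o))
W=lambda x,y,z:np.r_[Rz@[x/1e3,y/1e3]+o,z/1e3]
for n,p in dict(a=(15,-13,98),b=(15,31,98),c=(15,75,98),post=(15,-100,114),tab=(-78,-88,107),hinge=(-78,40,90)).items():
    w=W(*p);print(n,w.round(4),'scene crop',((proj('scene',w)[0]-[180,190])*6).round(),'top crop',((proj('top',w)[0]-[282,140])*4).round())
# ridge tips predicted vs angle
for n,y in dict(a=-13,b=31,c=75).items():
    for d in range(-40,41,10):
        s=np.radians(d);t=[((proj('top',W(15+44*np.sin(s),y+q,98+44*np.cos(s)))[0]-[282,140])*4).round() for q in(-15,15)]
        u=[((proj('scene',W(15+44*np.sin(s),y+q,98+44*np.cos(s)))[0]-[180,190])*6).round() for q in(-15,15)]
        print(n,d,*t,'scene',*u)
```

```text
-+ [ 0.6642 -0.0076  0.088 ] 0.0037
++ [ 0.6911 -0.1541  0.0869] 0.0038
+- [ 0.4575 -0.1977  0.0843] 0.0042
th -1.386626470586591 -79.44784452573285 o [ 0.5603669  -0.10253272] res [[-0.00037392 -0.00072474]
 [-0.0009952   0.00015163]
 [ 0.00136911  0.00057312]]
a [ 0.5503 -0.1197  0.098 ] scene crop [355. 354.] top crop [272. 316.]
b [ 0.5936 -0.1116  0.098 ] scene crop [467. 386.] top crop [251. 223.]
c [ 0.6368 -0.1035  0.098 ] scene crop [581. 419.] top crop [231. 132.]
post [ 0.4648 -0.1356  0.114 ] scene crop [131. 270.] top crop [320. 504.]
tab [ 0.4596 -0.042   0.107 ] scene crop [257.  91.] top crop [107. 517.]
hinge [ 0.5854 -0.0185  0.09  ] scene crop [569. 199.] top crop [ 50. 245.]
a -40 [228. 354.] [213. 287.] scene [337. 234.] [414. 256.]
a -30 [243. 350.] [229. 283.] scene [329. 242.] [407. 264.]
a -20 [260. 347.] [245. 279.] scene [322. 253.] [400. 275.]
a -10 [277. 343.] [262. 275.] scene [314. 267.] [392. 289.]
a 0 [295. 339.] [280. 272.] scene [306. 284.] [385. 306.]
a 10 [312. 336.] [297. 269.] scene [298. 303.] [377. 325.]
a 20 [328. 333.] [313. 266.] scene [291
[... 505 characters left out ...]
 235.] [291. 169.] scene [408. 356.] [488. 379.]
b 30 [320. 233.] [305. 167.] scene [401. 377.] [482. 400.]
b 40 [332. 232.] [317. 166.] scene [396. 398.] [476. 421.]
c -40 [186. 160.] [172.  96.] scene [565. 298.] [644. 320.]
c -30 [201. 156.] [187.  91.] scene [559. 306.] [639. 329.]
c -20 [217. 151.] [203.  86.] scene [553. 318.] [633. 341.]
c -10 [234. 147.] [220.  82.] scene [546. 333.] [627. 356.]
c 0 [251. 144.] [237.  78.] scene [539. 350.] [621. 373.]
c 10 [268. 141.] [253.  75.] scene [533. 369.] [614. 393.]
c 20 [284. 138.] [269.  73.] scene [526. 390.] [608. 414.]
c 30 [298. 137.] [283.  72.] scene [520. 411.] [602. 435.]
c 40 [310. 136.] [295.  72.] scene [514. 432.] [596. 456.]
```

Measured frame: yaw -79.4°, origin (0.560,-0.103). Wheel angles are about a 1.69, b 2.89 and c 0.24. Now I turn the shut gripper so that tool x = caddy -x and tool y = caddy +y.

Add to h.py:
```python
TH=-1.38663;O=np.array([.56037,-.10253])
Rc=R.from_euler('z',TH)
def cad(p): return Rc.inv().apply(np.asarray(p)-np.r_[O,0])*1e3   # caddy mm
def where(goal=None):
    s=r.get_state();T=R.from_quat(s['ee_rot']);c=cad(s['eef_pos'])
    G=Rc*R.from_euler('x',180,degrees=True)*R.from_euler('z',180,degrees=True)
    print('t',round(s['time'],2),'caddy mm',c.round(1),'rotvec to goal',(T.inv()*G).as_rotvec().round(3),'F',np.round(Rc.inv().apply(s['ft_force']),1))
    if goal is not None:print('tool move',T.inv().apply(Rc.apply((np.array(goal)-c)/1e3)).round(4))
```

```text
(no output)
```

Call:
pendant:
  ticks:
    - [[0,0,0,0,0,-0.12,0],[0,0,0,0,0,-0.12,0],[0,0,0,0,0,-0.12,0],[0,0,0,0,0,-0.12,0],[0,0,0,0,0,-0.12,0],[0,0,0,0,0,-0.12,0],[0,0,0,0,0,-0.12,0],[0,0,0,0,0,-0.12,0],[0,0,0,0,0,-0.12,0],[0,0,0,0,0,-0.12,0],[0,0,0,0,0,-0.12,0],[0,0,0,0,0,-0.12,0],[0,0,0,0,0,-0.075,0],[0,0,0,0,0,0,0]]

```text
time: 1.27
eef_pos: [0.1603, -0.6553, 0.2305]
ee_rot: [0.639, 0.769, 0.0, -0.0]
ft_force: [-0.4, -0.4, -0.1]
opening: -0.0001
finger_force: 0.0
```

```bash
python3 -c "from h import *;where((-16,-13,200))"
```

```text
t 1.27 caddy mm [ 470.1 -494.5  230.5] rotvec to goal [ 0.    -0.001  0.001] F [ 0.3 -0.5 -0.1]
tool move [0.4856 0.482  0.0312]
```

Call:
pendant:
  ticks:
    - [[0.0286,0.0284,0,0,0,0,0],[0.0286,0.0284,0,0,0,0,0],[0.0286,0.0284,0,0,0,0,0],[0.0286,0.0284,0,0,0,0,0],[0.0286,0.0284,0,0,0,0,0],[0.0286,0.0284,0,0,0,0,0],[0.0286,0.0284,0,0,0,0,0],[0.0286,0.0284,0,0,0,0,0],[0.0286,0.0284,0,0,0,0,0],[0.0286,0.0284,0,0,0,0,0],[0.0286,0.0284,0,0,0,0,0],[0.0286,0.0284,0,0,0,0,0],[0.0286,0.0284,0,0,0,0,0],[0.0286,0.0284,0,0,0,0,0],[0.0286,0.0284,0,0,0,0,0],[0.0286,0.0284,0,0,0,0,0],[0.0286,0.0284,0,0,0,0,0],[0,0,0.02,0,0,0,0],[0,0,0,0,0,0,0]]

```text
time: 2.85
eef_pos: [0.5449, -0.0866, 0.2078]
ee_rot: [0.638, 0.77, -0.001, -0.003]
ft_force: [-1.2, -0.7, -1.5]
opening: -0.0002
finger_force: 0.0
```

```bash
python3 -c "from h import *;where((-16,-13,128))"
```

```text
t 2.85 caddy mm [-18.5 -12.2 207.8] rotvec to goal [-0.005 -0.003  0.002] F [ 0.5 -1.3 -1.5]
tool move [-0.0027 -0.0003  0.0798]
```

Call:
pendant:
  ticks:
    - [[0,0,0.03,0,0,0,0],[0,0,0.03,0,0,0,0],[0,0,0.02,0,0,0,0],[0,0,0,0,0,0,0]]

```text
time: 3.18
eef_pos: [0.5418, -0.089, 0.126]
ee_rot: [0.64, 0.768, -0.002, -0.005]
ft_force: [-0.9, 0.2, -0.3]
opening: -0.0002
finger_force: 0.0
```

```bash
python3 -c "from h import *;where((26,-13,128))"
```

```text
t 3.18 caddy mm [-16.7 -15.7 126. ] rotvec to goal [-0.01  -0.005 -0.003] F [-0.4 -0.8 -0.3]
tool move [-0.0426  0.0028 -0.0023]
```

Call:
pendant:
  ticks:
    - [[-0.009,0,0,0,0,0,0],[-0.009,0,0,0,0,0,0],[-0.009,0,0,0,0,0,0],[-0.009,0,0,0,0,0,0],[-0.008,0,0,0,0,0,0],[0,0,0,0,0,0,0]]

```text
time: 3.68
eef_pos: [0.5552, -0.1351, 0.1328]
ee_rot: [0.64, 0.769, 0.0, 0.002]
ft_force: [-0.3, 0.0, 0.9]
opening: -0.0003
finger_force: 0.0
```

Run:
```python
from h import *;where((26,-13,128))
a=r.read_camera('scene');b=r.read_camera('top')
o=np.hstack([cv2.resize(a[185:305,175:315,::-1],(466,400)),cv2.resize(b[140:290,282:402,::-1],(320,400))])
cv2.imwrite('pics/m2.png',(255*(o/255.)**.6).astype('uint8'))
```

```text
t 3.68 caddy mm [ 31.1 -11.  132.8] rotvec to goal [ 0.002  0.003 -0.002] F [-0.1 -0.3  0.9]
tool move [ 0.0051 -0.002   0.0047]
```

View pics/m2.png

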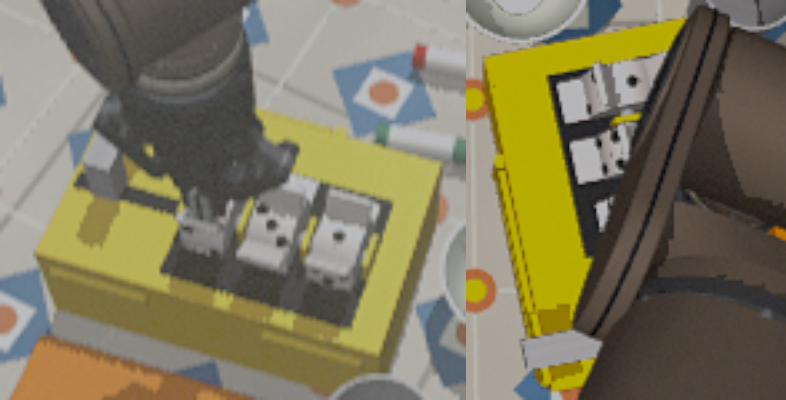

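The images show the finger in wheel a's valley with the wheel rolled; moves over- or undershoot by about 5 mm, so I check each stage. Back off, lift, return.

Call:
pendant:
  ticks:
    - [[0,0,0,0,0,0,0],[0,0,0,0,0,0,0]]

```text
time: 3.95
eef_pos: [0.5542, -0.1325, 0.1315]
ee_rot: [0.639, 0.769, -0.0, 0.0]
ft_force: [-0.2, 0.1, -0.1]
opening: 0.0002
finger_force: 0.0
```

```bash
python3 -c "from h import *;where((21,-13,128))"
```

```text
t 3.95 caddy mm [ 28.4 -11.6 131.5] rotvec to goal [0. 0. 0.] F [-0.1 -0.2 -0.1]
tool move [ 0.0074 -0.0014  0.0035]
```

Call:
pendant:
  ticks:
    - [[0.008,0,0,0,0,0,0],[0,0,-0.02,0,0,0,0],[0,0,-0.01,0,0,0,0],[0.025,0,0,0,0,0,0],[0.025,0,0,0,0,0,0],[0,0,0,0,0,0,0],[0,0,0,0,0,0,0]]

```text
time: 4.53
eef_pos: [0.5435, -0.0744, 0.1618]
ee_rot: [0.638, 0.77, 0.0, 0.001]
ft_force: [-0.0, -0.4, 0.3]
opening: -0.0001
finger_force: 0.0
```

```bash
python3 -c "from h import *;where((-30,-13,128))"
```

```text
t 4.53 caddy mm [-30.7 -11.4 161.8] rotvec to goal [0.001 0.001 0.002] F [ 0.4 -0.1  0.3]
tool move [-0.0007 -0.0016  0.0338]
```

Call:
pendant:
  ticks:
    - [[0,0,0.018,0,0,0,0],[0,-0.001,0.016,0,0,0,0],[0,0,0,0,0,0,0],[-0.01,0,0,0,0,0,0],[-0.01,0,0,0,0,0,0],[-0.01,0,0,0,0,0,0],[-0.01,0,0,0,0,0,0],[-0.007,0,0,0,0,0,0],[-0.003,0,0,0,0,0,0],[0,0,0,0,0,0,0],[0,0,0,0,0,0,0],[0,0,0,0,0,0,0]]

```text
time: 5.53
eef_pos: [0.5516, -0.1251, 0.1274]
ee_rot: [0.639, 0.769, -0.0, 0.0]
ft_force: [0.2, 0.4, 0.6]
opening: -0.0001
finger_force: 0.0
```

```bash
python3 -c "from h import *;where((22,-13,128))"
```

```text
t 5.53 caddy mm [ 20.6 -12.7 127.4] rotvec to goal [0.    0.001 0.   ] F [-0.3  0.3  0.6]
tool move [-0.0014 -0.0003 -0.0006]
```

Call:
pendant:
  ticks:
    - [[-0.001,0,0,0,0,0,0],[0.005,0,0,0,0,0,0],[0,0,-0.02,0,0,0,0],[0,0,-0.02,0,0,0,0],[-0.005,0.022,0,0,0,0,0],[-0.007,0.022,0,0,0,0,0],[0,0,0,0,0,0,0],[0,0,0,0,0,0,0],[0,0,0,0,0,0,0]]

```text
time: 6.28
eef_pos: [0.5956, -0.1241, 0.1667]
ee_rot: [0.639, 0.769, -0.0, -0.001]
ft_force: [-1.0, 0.3, 1.1]
opening: 0.0003
finger_force: 0.0
```

Run:
```python
from h import *;where((28,31,128))
a=r.read_camera('scene');b=r.read_camera('top')
o=np.hstack([cv2.resize(a[185:305,175:315,::-1],(466,400)),cv2.resize(b[140:290,282:402,::-1],(320,400))])
cv2.imwrite('pics/m3.png',(255*(o/255.)**.6).astype('uint8'))
```

```text
t 6.28 caddy mm [ 27.7  30.7 166.7] rotvec to goal [-0.002 -0.001  0.   ] F [-0.5 -0.9  1.1]
tool move [-0.0003  0.0004  0.0387]
```

View pics/m3.png

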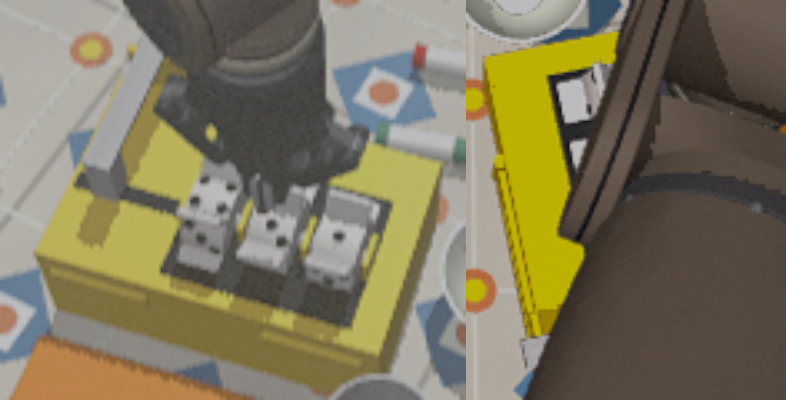

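Wheel a now shows 4 dots on top at (212,195). Wheel b is next, pushed towards the door in two strokes.

Call:
pendant:
  ticks:
    - [[0,0,0.019,0,0,0,0],[0,0,0.019,0,0,0,0],[0,0,0,0,0,0,0],[0.008,0,0,0,0,0,0],[0.008,0,0,0,0,0,0],[0.008,0,0,0,0,0,0],[0,0,0,0,0,0,0],[0,0,0,0,0,0,0]]

```text
time: 7.05
eef_pos: [0.5924, -0.1003, 0.1306]
ee_rot: [0.639, 0.769, 0.001, 0.001]
ft_force: [0.6, 0.2, -0.3]
opening: -0.0002
finger_force: 0.0
```

```bash
python3 -c "from h import *;where((4,31,128))"
```

```text
t 7.05 caddy mm [  3.6  31.9 130.6] rotvec to goal [0.002 0.    0.001] F [-0.1  0.6 -0.3]
tool move [-0.0004 -0.0009  0.0026]
```

Call:
pendant:
  ticks:
    - [[-0.006,0,0,0,0,0,0],[0,0,-0.02,0,0,0,0],[0,0,-0.018,0,0,0,0],[-0.025,0,0,0,0,0,0],[-0.025,0,0,0,0,0,0],[0,0,0,0,0,0,0],[0,0,0,0,0,0,0]]

```text
time: 7.63
eef_pos: [0.6024, -0.1576, 0.1675]
ee_rot: [0.64, 0.768, 0.0, 0.0]
ft_force: [0.6, 0.6, -0.5]
opening: 0.0003
finger_force: 0.0
```

```bash
python3 -c "from h import *;where((60,31,128))"
```

```text
t 7.63 caddy mm [ 61.8  31.2 167.5] rotvec to goal [ 0.    -0.    -0.003] F [-0.5  0.7 -0.5]
tool move [ 0.0018 -0.0002  0.0395]
```

Call:
pendant:
  ticks:
    - [[0,0,0.02,0,0,0,0],[0,0,0.019,0,0,0,0],[0,0,0,0,0,0,0],[0.01,0,0,0,0,0,0],[0.01,0,0,0,0,0,0],[0.01,0,0,0,0,0,0],[0.01,0,0,0,0,0,0],[0.008,0,0,0,0,0,0],[0.004,0,0,0,0,0,0],[0,0,0,0,0,0,0],[0,0,0,0,0,0,0],[0,0,0,0,0,0,0]]

```text
time: 8.63
eef_pos: [0.5925, -0.1048, 0.1281]
ee_rot: [0.639, 0.769, 0.0, -0.0]
ft_force: [-0.8, -1.0, -0.1]
opening: 0.0001
finger_force: 0.0
```

```bash
python3 -c "from h import *;where((8,31,128))"
```

```text
t 8.63 caddy mm [  8.1  31.2 128.1] rotvec to goal [-0.    -0.001 -0.   ] F [ 0.8 -1.  -0.1]
tool move [ 0.0001 -0.0002  0.0001]
```

Call:
pendant:
  ticks:
    - [[0.001,0,0,0,0,0,0],[-0.005,0,0,0,0,0,0],[0,0,-0.02,0,0,0,0],[0,0,-0.02,0,0,0,0],[0.02,0.022,0,0,0,0,0],[0.018,0.022,0,0,0,0,0],[0,0,0,0,0,0,0],[0,0,0,0,0,0,0],[0,0,0,0,0,0,0]]

```text
time: 9.38
eef_pos: [0.6293, -0.0641, 0.1677]
ee_rot: [0.639, 0.769, -0.0, -0.0]
ft_force: [-0.2, 0.1, -0.0]
opening: 0.0003
finger_force: 0.0
```

```bash
python3 -c "from h import *;where((-24,75,128))"
```

```text
t 9.38 caddy mm [-25.2  74.8 167.7] rotvec to goal [-0.001 -0.    -0.   ] F [-0.1 -0.2 -0. ]
tool move [-0.0012  0.0002  0.0397]
```

Call:
pendant:
  ticks:
    - [[0,0,0.02,0,0,0,0],[0,0,0.02,0,0,0,0],[0,0,0,0,0,0,0],[-0.01,0,0,0,0,0,0],[-0.01,0,0,0,0,0,0],[-0.01,0,0,0,0,0,0],[-0.01,0,0,0,0,0,0],[-0.01,0,0,0,0,0,0],[-0.003,0,0,0,0,0,0],[0,0,0,0,0,0,0],[0,0,0,0,0,0,0]]

```text
time: 10.3
eef_pos: [0.6398, -0.1166, 0.1287]
ee_rot: [0.639, 0.769, -0.0, 0.001]
ft_force: [-0.1, 0.6, 0.8]
opening: 0.0
finger_force: 0.0
```

```bash
python3 -c "from h import *;where((28,75,128))"
```

```text
t 10.3 caddy mm [ 28.3  75.5 128.7] rotvec to goal [ 0.001  0.001 -0.001] F [-0.7 -0.   0.8]
tool move [ 0.0003 -0.0005  0.0007]
```

Call:
pendant:
  ticks:
    - [[0.006,0,0,0,0,0,0],[0,0,-0.02,0,0,0,0],[0,0,-0.018,0,0,0,0],[0.026,0,0,0,0,0,0],[0.026,0,0,0,0,0,0],[0,0,0,0,0,0,0],[0,0,0,0,0,0,0]]

```text
time: 10.88
eef_pos: [0.6285, -0.057, 0.1665]
ee_rot: [0.638, 0.77, -0.0, 0.0]
ft_force: [-0.3, -0.3, -0.0]
opening: -0.0003
finger_force: 0.0
```

```bash
python3 -c "from h import *;where((-30,75,128))"
```

```text
t 10.88 caddy mm [-32.3  75.4 166.5] rotvec to goal [0.    0.001 0.003] F [ 0.2 -0.3 -0. ]
tool move [-0.0023 -0.0004  0.0385]
```

Call:
pendant:
  ticks:
    - [[0,0,0.02,0,0,0,0],[0,0,0.019,0,0,0,0],[0,0,0,0,0,0,0],[-0.01,0,0,0,0,0,0],[-0.01,0,0,0,0,0,0],[-0.01,0,0,0,0,0,0],[-0.01,0,0,0,0,0,0],[-0.01,0,0,0,0,0,0],[-0.004,0,0,0,0,0,0],[0,0,0,0,0,0,0],[0,0,0,0,0,0,0],[0,0,0,0,0,0,0]]

```text
time: 11.88
eef_pos: [0.6387, -0.1121, 0.1274]
ee_rot: [0.639, 0.769, -0.0, 0.0]
ft_force: [0.1, -0.4, 0.5]
opening: -0.0001
finger_force: 0.0
```

```bash
python3 -c "from h import *;where((22,75,128))"
```

```text
t 11.88 caddy mm [ 23.7  75.3 127.4] rotvec to goal [ 0.     0.001 -0.   ] F [ 0.4 -0.   0.5]
tool move [ 0.0017 -0.0003 -0.0006]
```

Call:
pendant:
  ticks:
    - [[0.005,0,0,0,0,0,0],[0,0,-0.03,0,0,0,0],[0,0,-0.04,0,0,0,0],[0,-0.04,-0.01,0,0,0,0],[0,-0.04,0,0,0,0,0],[0,-0.04,0,0,0,0,0],[0,-0.04,0,0,0,0,0],[0,-0.04,0,0,0,0,0],[0,0,0,0,0,0,0],[0,0,0,0,0,0,0],[0,0,0,0,0,0,0]]

```text
time: 12.8
eef_pos: [0.4416, -0.1434, 0.2081]
ee_rot: [0.639, 0.769, 0.0, 0.001]
ft_force: [-0.1, -0.1, 0.8]
opening: -0.0
finger_force: 0.0
```

Run:
```python
from h import *;where((15,-128,112))
a=r.read_camera('scene')
o=cv2.resize(a[190:300,180:313,::-1],None,fx=6,fy=5.4,interpolation=cv2.INTER_CUBIC)
o=cv2.resize(a[190:300,180:313,::-1],None,fx=5.4,fy=5.4,interpolation=cv2.INTER_CUBIC)
cv2.imwrite('pics/m4.png',(255*(o/255.)**.6).astype('uint8'))
```

```text
t 12.8 caddy mm [  18.4 -124.2  208.1] rotvec to goal [ 0.002  0.001 -0.   ] F [ 0.1 -0.1  0.8]
tool move [ 0.0036 -0.004   0.0961]
```

View pics/m4.png

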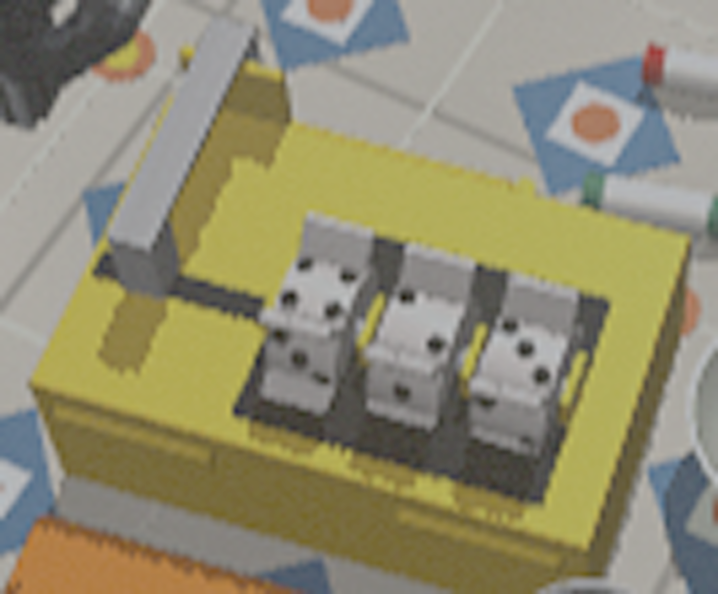

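The wheels read 4, 2, 3 on top, with dots at (315,285), (420,320) and (525,348). Their ridges sit within a few degrees of the positions predicted for a centred valley. Next the finger goes down behind the post.

Call:
pendant:
  ticks:
    - [[0.003,-0.004,0.03,0,0,0,0],[0,0,0.03,0,0,0,0],[0,0,0.02,0,0,0,0],[0,0,0.016,0,0,0,0],[0,0,0,0,0,0,0],[0,0,0,0,0,0,0],[0,0,0,0,0,0,0]]

```text
time: 13.43
eef_pos: [0.4382, -0.1416, 0.1125]
ee_rot: [0.639, 0.769, 0.0, 0.001]
ft_force: [0.4, -0.0, 0.3]
opening: -0.0001
finger_force: 0.0
```

```bash
python3 -c "from h import *;where((15,-75,112))"
```

```text
t 13.43 caddy mm [  16.  -127.3  112.5] rotvec to goal [0.001 0.001 0.001] F [0.1 0.4 0.3]
tool move [0.001  0.0523 0.0006]
```

Call:
pendant:
  ticks:
    - [[0,0.008,0,0,0,0,0],[0,0.008,0,0,0,0,0],[0,0.008,0,0,0,0,0],[0,0.008,0,0,0,0,0],[0,0.006,0,0,0,0,0],[0,0.006,0,0,0,0,0],[0,0.004,0,0,0,0,0],[0,0.003,0,0,0,0,0],[0,0,0,0,0,0,0],[0,0,0,0,0,0,0]]

```text
time: 14.27
eef_pos: [0.487, -0.1316, 0.111]
ee_rot: [0.639, 0.769, 0.0, -0.0]
ft_force: [-0.3, -0.3, -0.4]
opening: 0.0001
finger_force: 0.0
```

```bash
python3 -c "from h import *;where((15,-72.5,112))"
```

```text
t 14.27 caddy mm [ 15.1 -77.5 111. ] rotvec to goal [ 0.001 -0.001 -0.   ] F [ 0.3 -0.3 -0.4]
tool move [ 0.0001  0.005  -0.001 ]
```

Call:
pendant:
  ticks:
    - [[0,0.003,0,0,0,0,0],[0,0.002,0,0,0,0,0]]

```text
time: 14.43
eef_pos: [0.4912, -0.1307, 0.1109]
ee_rot: [0.639, 0.769, -0.0, -0.001]
ft_force: [-2.7, -0.1, 1.0]
opening: 0.0001
finger_force: 1.3
```

```bash
python3 -c "from h import *;where()"
```

```text
t 14.43 caddy mm [ 15.  -73.2 110.9] rotvec to goal [-0.001 -0.001 -0.   ] F [-0.4 -2.6  1. ]
```

Call:
pendant:
  ticks:
    - [[0,0.002,0,0,0,0,0],[0,0.002,0,0,0,0,0]]

```text
time: 14.6
eef_pos: [0.4914, -0.1306, 0.1109]
ee_rot: [0.638, 0.77, -0.005, -0.005]
ft_force: [-20.9, -5.5, 12.4]
opening: -0.0001
finger_force: 10.8
```

```bash
python3 -c "from h import *;where()"
```

```text
t 14.6 caddy mm [ 15.  -73.  110.9] rotvec to goal [-0.014 -0.002  0.002] F [  1.6 -21.5  12.4]
```

The bolt stops at 41.5 mm of travel with the force rising to 21 N, so it is home. I retreat from the post and locate the crayons relative to the door's swing.

Call:
pendant:
  ticks:
    - [[0,-0.015,0,0,0,0,0],[0,-0.02,0,0,0,0,0],[0,-0.02,0,0,0,0,0],[0,0,-0.035,0,0,0,0],[0,0,-0.035,0,0,0,0],[0.035,0.01,0,0,0,0,0],[0.035,0.015,0,0,0,0,0],[0,0,0,0,0,0,0],[0,0,0,0,0,0,0],[0,0,0,0,0,0,0]]

```text
time: 15.43
eef_pos: [0.4535, -0.0669, 0.1812]
ee_rot: [0.639, 0.769, -0.0, 0.0]
ft_force: [0.0, -0.1, -0.8]
opening: -0.0
finger_force: 0.0
```

Run:
```python
from h import *;where((-53,-88,102))
for u in((219,165),(232,208),(257,161),(269,205)):print(cad(onz('top',*u,.01)).round())
for t in(0,10,20,30,45,60,75,92):
    a=np.radians(t);d=3+11*np.cos(a)+14.5*np.sin(a);print(t,np.round((-78-128*np.sin(a)+d*np.cos(a),40-128*np.cos(a)-d*np.sin(a)),1))
a=r.read_camera('scene')
o=cv2.resize(a[180:300,170:320,::-1],None,fx=4,fy=4,interpolation=cv2.INTER_CUBIC)
cv2.imwrite('pics/m5.png',(255*(o/255.)**.6).astype('uint8'))
```

```text
t 15.43 caddy mm [-54.6 -98.5 181.2] rotvec to goal [0.    0.    0.001] F [ 0.1  0.  -0.8]
tool move [-0.0016  0.0105  0.0792]
[-214.  157.   10.]
[-204.   62.   10.]
[-134.  150.   10.]
[-127.   53.   10.]
0 [-64. -88.]
10 [-84.1 -88.9]
20 [-104.6  -86.5]
30 [-124.9  -80.7]
45 [-153.6  -65.4]
60 [-178.3  -42.2]
75 [-196.5  -12.3]
92 [-206.5   27.4]
```

View pics/m5.png

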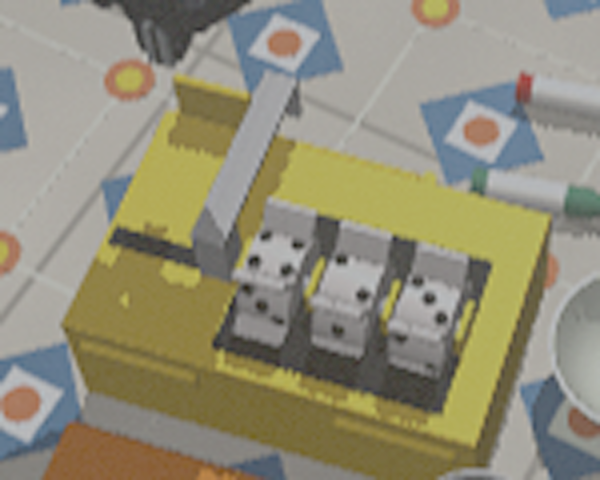

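The bolt is home, its bar now clear of the tab at (210,100), and the wheels are unchanged. The crayon ends lie at caddy y about 53 and 62, so the door should stop near 87°. Lower behind the tab, then pull along the arc.

Call:
pendant:
  ticks:
    - [[0,0.01,0.03,0,0,0,0],[0,0,0.03,0,0,0,0],[0,0,0.019,0,0,0,0],[0,0,0,0,0,0,0],[0,0,0,0,0,0,0],[0.01,0,0,0,0,0,0],[0.01,0,0,0,0,0,0],[0.01,0,0,0,0,0,0],[0.01,0.001,0,0,0,0,0],[0.01,0.001,0,0,0,0,0],[0.01,0.003,0,0,0,0,0],[0.01,0.003,0,0,0,0,0],[0,0,0,0,0,0,0],[0,0,0,0,0,0,0]]

```text
time: 16.65
eef_pos: [0.4581, 0.0061, 0.1022]
ee_rot: [0.638, 0.77, -0.0, -0.0]
ft_force: [0.3, -0.5, -0.3]
opening: -0.0002
finger_force: 0.0
```

```bash
python3 -c "from h import *;where((-153.6,-65.4,102))"
```

```text
t 16.65 caddy mm [-125.5  -80.6  102.2] rotvec to goal [-0.    -0.     0.002] F [ 0.6  0.2 -0.3]
tool move [0.0281 0.0153 0.0002]
```

Call:
pendant:
  ticks:
    - [[0.01,0.004,0,0,0,0,0],[0.009,0.005,0,0,0,0,0],[0.009,0.006,0,0,0,0,0],[0.008,0.007,0,0,0,0,0],[0.008,0.008,0,0,0,0,0],[0.008,0.008,0,0,0,0,0],[0.007,0.01,0,0,0,0,0],[0.006,0.01,0,0,0,0,0],[0.005,0.01,0,0,0,0,0],[0,0,0,0,0,0,0],[0,0,0,0,0,0,0]]

```text
time: 17.57
eef_pos: [0.5129, 0.0869, 0.1023]
ee_rot: [0.639, 0.769, 0.0, -0.0]
ft_force: [-0.1, -1.0, -0.3]
opening: 0.0001
finger_force: 0.0
```

Run:
```python
from h import *;where((-204.9,15.3,102))
```

```text
t 17.57 caddy mm [-194.9  -12.   102.3] rotvec to goal [-0.    -0.     0.001] F [ 1.  -0.3 -0.3]
tool move [0.01   0.0273 0.0003]
```

Last bit slowly, then back away and look.

Call:
pendant:
  ticks:
    - [[0.004,0.007,0,0,0,0,0],[0.003,0.007,0,0,0,0,0],[0.002,0.006,0,0,0,0,0],[0.001,0.004,0,0,0,0,0],[0,0.003,0,0,0,0,0],[0,0,0,0,0,0,0],[0,0,0,0,0,0,0],[0,-0.01,0,0,0,0,0],[0,-0.02,0,0,0,0,0],[0,-0.03,-0.03,0,0,0,0],[0,-0.03,-0.03,0,0,0,0],[0,-0.03,-0.03,0,0,0,0],[0,0,0,0,0,0,0],[0,0,0,0,0,0,0]]

```text
time: 18.73
eef_pos: [0.4205, 0.0794, 0.1934]
ee_rot: [0.639, 0.769, 0.002, 0.003]
ft_force: [0.2, 0.4, 0.7]
opening: 0.0003
finger_force: 0.0
```

Run:
```python
from h import *;where()
a=r.read_camera('scene');b=r.read_camera('top')
o=np.hstack([cv2.resize(a[150:300,170:345,::-1],(467,400)),cv2.resize(b[130:290,200:330,::-1],(325,400))])
cv2.imwrite('pics/m6.png',(255*(o/255.)**.6).astype('uint8'))
# predicted outer top tab ends in both crops at 80,87,92 deg
for t in(80,87,92):
    q=np.radians(t)
    P=[np.r_[O,0]+Rc.apply(np.array([-78-L*np.sin(q),40-L*np.cos(q),z])/1e3) for L,z in((104,124),(152,124),(156,86))]
    print(t,((proj('scene',P)-[170,150])*2.667).round().tolist(),((proj('top',P)-[200,130])*2.5+[467,0]).round().tolist())
```

```text
t 18.73 caddy mm [-204.5 -104.2  193.4] rotvec to goal [ 0.007  0.002 -0.001] F [-0.3  0.2  0.7]
80 [[296.0, 78.0], [303.0, 36.0], [303.0, 59.0]] [[569.0, 223.0], [506.0, 247.0], [509.0, 253.0]]
87 [[310.0, 80.0], [323.0, 40.0], [323.0, 62.0]] [[564.0, 206.0], [499.0, 223.0], [502.0, 229.0]]
92 [[319.0, 82.0], [337.0, 43.0], [337.0, 65.0]] [[561.0, 194.0], [495.0, 205.0], [499.0, 211.0]]
```

View pics/m6.png

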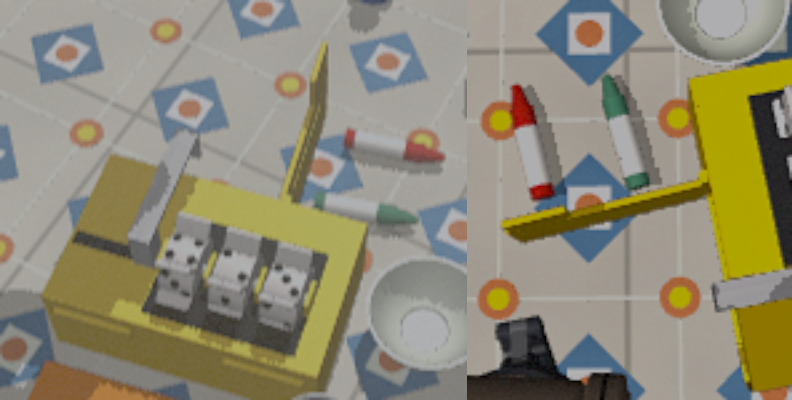

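The door stands at about 87°: its tab end is at (323,43) in the scene view and (505,225) in the top view, matching the prediction. The crayons have not moved, the code reads 4-2-3, the bolt is home and the robot is clear.

```bash
python3 -c "
from rig import r
print(r.job_done())"
```

```text
the job is handed in; nothing more can be done
None
```

I handed the job in with the wheels reading 4-2-3, the bolt pushed home against its stop and the door open at about 87° (judged from the images), with the crayons seen unmoved and the robot clear of everything.

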